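# Run a slide caddy through the reader with its treadle, then start it drying

### The arm

A 7-joint arm with a two-finger parallel gripper is mounted at the origin on the work surface. World frame = base frame: x ahead of the robot, y to its left, z up, the work surface at z = 0. Lengths are in mm, angles in degrees, forces in N, time in s.
With the tool pointing down it reaches from about 425 to 875 mm from the base axis. Payload 9.9 kg.
Tool frame: the origin (TCP) lies on the centre line of the jaws, within the pads' length; the fingertips stand 17 mm ahead of it and the grasp point (between the pads) lies 2 mm behind it (manip.finger_overhang is the distance from the TCP to the fingertips, in mm); z points along the fingers, y is the line along which they close (so a half turn about z gives the same grasp; the last joint's range is limited). The gripper opens to 85 mm and grips with 20 to 120 N. Pads are 22 mm wide; open, the fingers measure 114 mm over their backs; the gripper's body (76 mm by 85 mm) begins 54 mm behind the grasp point. The pads swing forward as they close: fully open they stand 13 mm farther back than shut.
Start: joints at [58.912, 32.985, 1.427, 82.34, -0.859, 64.687, -3.237], TCP at [298.944, -605.196, 248.289] pointing down, gripper open.
Joint ranges: [-157.87, 157.87], [-19.46, 123.44], [-87.15, 90], [11.01, 140.99], [-62.26, 242.26], [9.8, 113.94], [-161.44, 161.44]. Speed limits (degrees/s): [127.2, 127.2, 172.46, 172.46, 180, 180, 180].

### API

Orientations are given as a 3x3 rotation matrix whose columns are the frame's x, y, z axes.
In Python, from cell import manip, eyes, ticket gives the robot as it stands. The module is installed in compiled form; this text tells all that it offers.
- The arm moves only by the tool move_arm, never from a script. Its argument "moves" is a list of rows, each an object of numbers: "tx", "ty", "tz": the shift along the tool's x, y, z in mm; "yaw": the turn about the tool's z in rad; "hand": the opening, from 0 (shut) to 1 (fully open). A call has 1 to 12 rows; each row is the pose to reach, as a shift and turn from the pose commanded when the call began, along the tool's axes at that moment; what a row does not reach only later rows make up. A row lasts 1/12 s, in which the tool goes at most 41.7 mm and 7.16 degrees, less where a joint would pass 70% of its speed; a pose out of reach is approached as far as the arm can. A call with a gripper value outside its range is refused whole. The fingers move at their own pace and stop on an object; the grip force is fixed at half the most. Time passes only in rows, so rows that repeat a pose let the fingers close. It gives the time, the measured TCP pose, the force, the opening and the grip force at its end, in the units of the state.
- manip.get_obs(): the state, without advancing time (a new reading comes with each control period).
- eyes.read_camera(name): name is "scene" or "top" or "wrist"; returns the picture (480x640x3 uint8, blue, green, red); there is no depth.
- eyes.get_calibration(name): a dict with "fx", "fy", "cx", "cy" (pixels), "position" and "rotation" of the camera in the world. Camera axes: x right, y up, looking along -z (the intrinsics and any distortion apply to the point x, -y, -z); pixel columns grow to the right and rows downward; lengths in mm; the calibration is good to about 2 mm. A picture is of the moment at which its call begins: read the wrist's pose just before it. get_calibration takes no time and is no camera call; for the wrist camera it gives the pose at the moment of the call.
- ticket.finish_job(): hands the job in; it is judged then, once.
The state is a dict: "time": time; "q": joint angles; "dq": joint speeds; "joint_torque": joint torques, N m; "ee_pos": TCP position; "eef_rot": TCP orientation; "force": force on the tool from outside, world axes, zero at the start; "torque": the same for the moment, N m; "grip_width": finger opening in mm; "grip_force": force on a finger pad.
Only numpy, scipy, OpenCV 4.12 (cv2) and the standard library are available. Lean on these libraries where they do the work, as an engineer would, in place of code of your own. Each camera call takes 0.05 s, during which the arm holds its last target. There are 200 camera calls.

### The job

Stand the orange slide caddy in the channel between the reader's white cheeks and let go, then push the reader's treadle fully down so that the pusher drives the caddy out of the channel up to the red stop. Take the caddy from there, stand it upright inside the rim of the dryer's black plate and let go, then push the dryer's green plunger fully down and leave both treadle and plunger sprung back up. The caddy carries glass: set it down gently, keep it upright, and do not shift or knock over the other loose things on the bench.

Things in the scene. Friction and masses are not known exactly. Their poses are not given: they have to be found in the camera images.
- caddy: orange slide caddy with glass slides standing in it: an upright block 56 x 56 mm in plan and 100 mm high, 0.25 kg, flat-sided, open frame look, square (all four sides alike). Origin at the centre of its underside, z up, x and y square to its sides. It stands on the bench among similar things; grip it across two facing sides from above
- reader: fixed bench-top slide reader. Origin under the channel's centre at bench level; x points away from the treadle, y is the feed direction. Grey bed 12 mm high, 235 mm long in y. Dark steel pusher plate across the channel's line (x +-25, z 23 to 53 mm): face at y -70 mm at rest, +60 mm with the treadle fully down, springs back. Guide bar behind at x 63 to 85 mm, 62 mm high
- channel (a point): centre of the channel on the top of the reader's bed (12 mm above the bench); axes as the reader's. The channel lies between two white cheeks, 75 mm long in y (+-37.5 mm), 30 mm thick, tops 95 mm above the bench, inner faces 66 mm apart (x +-33 mm); open on top and at both y ends
- stop_place (a point): where the caddy's underside centre stands when the pusher has driven it to the red stop: 88 mm along the reader's y from the channel's centre, on the bed; open on both x sides. The red stop, a plate 90 mm wide and 95 mm high, has its face 32 mm further along y (4 mm beyond the caddy)
- treadle (a joint): angle of the reader's treadle, rad: 0 up at rest, grows as it is pressed, 0.36 at its stop; spring return, 5 to 15 N at the pad. A steel lever hinged 77 mm in front of the reader's origin (x -77, z 22 mm, axis along y), rising towards the robot, with a black pad with yellow ribs, 66 mm long and 74 mm wide, at its end
- treadle_pad (a point): centre of the treadle pad's upper face, 117 mm from the hinge along the lever; moves with the treadle: about 73 mm above the bench at rest, 33 mm when fully down
- dryer: white dryer, a fixed box 220 (x) x 200 (y) x 74 mm high; origin at the centre of its underside, front with the panel at -x. Its black plate is on the top, its green plunger near the front corner at x = -68, y = -58 mm
- plate (a point): centre of the black plate's upper face, 80 mm above the bench; the plate is 106 x 106 mm inside a rim 5 mm wide and 6 mm high
- plunger (a joint): travel of the dryer's plunger, m: 0 up (at rest), grows as it is pressed, 0.012 at its stop; spring return, about 6 N at the stop
- plunger_top (a point): centre of the top face of the green plunger head (36 mm diameter, head 12 mm thick), 114 mm above the bench at rest; moves with the plunger
- grey_caddy: bystander: grey caddy of the same size as the orange one, 56 x 56 x 100 mm; origin under its centre
- amber_jar: bystander: amber jar, 60 mm diameter, 95 mm high; origin under its centre
- reagent_bottle: bystander: green bottle with a blue cap, 64 mm diameter, 160 mm high; origin under its centre
- white_tub: bystander: white tub with a blue lid, 56 mm diameter, 70 mm high, beside the treadle; origin under its centre
- slide_box: bystander: blue slide box lying flat, 60 (x) x 100 (y) x 32 mm high; origin under its centre
- beaker: bystander: glass beaker, 64 mm rim diameter, 85 mm high; origin under its centre
Things that resemble listed ones, but are neither listed nor needed, are in the scene too. Of the things shaped like the caddy, the orange one is meant.

How it is judged:
By the outcome, as a careful person would: the job done as asked, in the order asked, and still so for the second after the job is handed in, with the robot touching nothing.
It also fails if it takes over 72 s, if anything falls off the work surface, if the arm or the gripper's body presses on something with over 40 N, if the wrist force passes 120 N, or if a joint passes its speed limit or range.

## Working session

There is one attempt and no reset: what is moved stays moved. The work goes in short steps, Python scripts to look and compute and a tool call to move; the robot and the scene stay as the last step left them, time stands still between calls to the robot, and variables do not carry over. Pictures are saved under pics/ and viewed, at most 10 in all, crops included, and the job is handed in when it is done.

Besides the shell and the picture viewer there is one more tool, called after "Call:" as name(argument=value, ...), one argument or row to a line, values as JSON. move_arm: Moves the arm, as the interface text tells. Its arguments: {"type":"object","properties":{"moves":{"type":"array"}},"required":["moves"]}

```bash
mkdir -p pics
python3 - <<'E'
from cell import manip, eyes
import cv2,numpy as np
o=manip.get_obs();print(o['time'],o['ee_pos'],np.round(o['eef_rot'],3).tolist(),o['grip_width'],manip.finger_overhang)
for n in ['scene','top']:
    cv2.imwrite(f'pics/{n}0.png',eyes.read_camera(n)); print(n,eyes.get_calibration(n))
E
```

```text
0.0 [ 298.77856241 -604.78036843  247.43840121] [[0.897, 0.443, -0.001], [0.443, -0.897, 0.002], [-0.0, -0.002, -1.0]] 85.38237581964981 17.0
scene {'fx': 441.4136181406977, 'fy': 441.4136181406977, 'cx': 325.8978036554288, 'cy': 232.94428300191134, 'position': array([1271.07864204, -213.51410362,  935.55289113]), 'rotation': array([[ 0.23656293, -0.6924743 ,  0.68155508],
       [ 0.97160152,  0.17244912, -0.16202406],
       [-0.00533608,  0.70052883,  0.71360415]])}
top {'fx': 610.7422310873196, 'fy': 610.7422310873196, 'cx': 317.75881678292143, 'cy': 229.42634669319588, 'position': array([ 316.59225327,  -18.84849827, 1458.36243361]), 'rotation': array([[-1.54889811e-03,  9.91181441e-01, -1.32502649e-01],
       [-9.99959855e-01, -3.65782537e-04,  8.95287058e-03],
       [ 8.82545201e-03,  1.32511197e-01,  9.91142217e-01]])}
```

View pics/scene0.png

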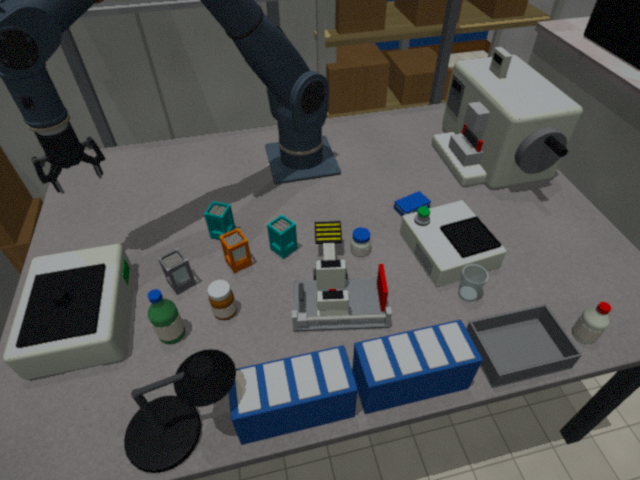

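View pics/top0.png

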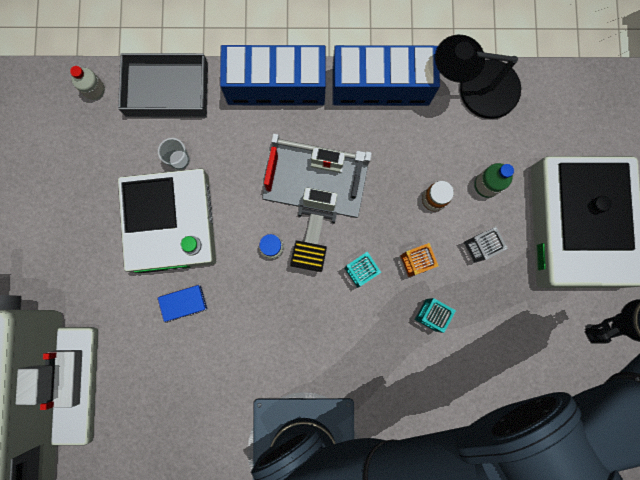

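The scene view shows the orange caddy at (236,250), the reader at (335,300) with its red stop at (382,287), and the dryer at (450,240) with its green plunger at (424,213). The top view shows the caddy at (420,260), the reader bed at (315,180), the treadle pad at (309,257), the dryer plate at (149,205) and the plunger at (190,245). Next I'll view enlarged crops.

Run:
```python
import cv2,numpy as np
t=cv2.imread('pics/top0.png');s=cv2.imread('pics/scene0.png')
def c(i,x,y,w,h,W,H): return cv2.resize(i[y:y+h,x:x+w],(W,H),interpolation=cv2.INTER_CUBIC)
a=np.hstack([c(t,255,125,130,150,390,450),c(t,110,160,110,120,410,450)])
b=np.hstack([c(t,390,230,65,50,195,150),c(s,215,220,50,60,125,150),c(s,285,240,120,90,200,150),c(s,395,190,112,60,280,150)])
cv2.imwrite('pics/m1.png',np.vstack([a,b]))
```

```text
(no output)
```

View pics/m1.png

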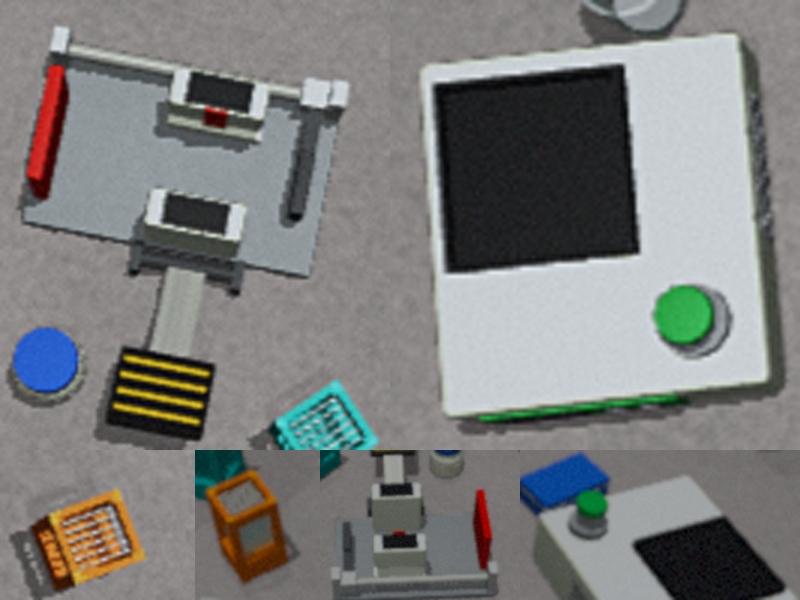

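The crops show the reader's cheeks with black inserts, the red stop on the left (+y side), the pad with its yellow ribs, the dryer plate quad and the plunger. The caddy's top face is at about (95,530) in the montage. Now I'll measure them.

```bash
cat > h.py <<'E'
from cell import manip, eyes
import cv2,numpy as np
def ray(c,p):
    x=np.array([(p[0]-c['cx'])/c['fx'],-(p[1]-c['cy'])/c['fy'],-1.]); d=c['rotation']@x
    return c['position'],d/np.linalg.norm(d)
def onz(c,p,z):
    o,d=ray(c,p); return o+d*(z-o[2])/d[2]
def tri(c1,p1,c2,p2):
    o1,d1=ray(c1,p1);o2,d2=ray(c2,p2)
    s=np.linalg.lstsq(np.c_[d1,-d2],o2-o1,rcond=None)[0]
    a=o1+s[0]*d1;b=o2+s[1]*d2
    return (a+b)/2,np.linalg.norm(a-b)
def mask(img,box,lo,hi):
    m=np.zeros(img.shape[:2],np.uint8);x,y,w,h=box
    m[y:y+h,x:x+w]=cv2.inRange(cv2.cvtColor(img,cv2.COLOR_BGR2HSV),np.array(lo),np.array(hi))[y:y+h,x:x+w]
    return m
def big(m):
    c=cv2.findContours(m,cv2.RETR_EXTERNAL,cv2.CHAIN_APPROX_NONE)[0]
    return max(c,key=cv2.contourArea)
def cen(c):
    M=cv2.moments(c);return np.array([M['m10'],M['m01']])/M['m00']
def polyn(c,n): return cv2.approxPolyN(c,n,ensure_convex=True).reshape(-1,2)
E
cat > m.py <<'E'
from h import *
np.set_printoptions(precision=1,suppress=True)
t=cv2.imread('pics/top0.png');s=cv2.imread('pics/scene0.png')
T=eyes.get_calibration('top');S=eyes.get_calibration('scene')
blk=([0,0,0],[180,255,75])
qt=polyn(big(mask(t,(120,172,58,65),*blk)),4);qs=polyn(big(mask(s,(430,205,80,70),*blk)),4)
print('plate px',qt.tolist(),qs.tolist())
W=np.array([onz(T,p,83) for p in qt]);print('plate',W.mean(0),[np.linalg.norm(W[i]-W[i-1]) for i in range(4)],W.tolist())
diag=lambda q:(lambda a,b:np.cross(0,0) if 0 else None)
print('tri plate',tri(T,qt.mean(0),S,qs.mean(0)))
g=([45,90,60],[80,255,255])
gt=big(mask(t,(170,230,40,25),*g));gs=big(mask(s,(410,200,25,25),*g))
print('plunger',cen(gt),cen(gs),tri(T,cen(gt),S,cen(gs)),onz(T,cen(gt),112),cv2.minAreaRect(gt))
o=([8,120,70],[22,255,255])
ct=cv2.convexHull(big(cv2.morphologyEx(mask(t,(390,230,60,55),*o),cv2.MORPH_CLOSE,np.ones((7,7)))));cs=cv2.convexHull(big(cv2.morphologyEx(mask(s,(210,220,60,60),*o),cv2.MORPH_CLOSE,np.ones((9,9)))))
print('caddy hex top',polyn(ct,6).tolist(),'scene',polyn(cs,6).tolist())
y=([22,120,100],[34,255,255])
yt=np.vstack([c for c in cv2.findContours(mask(t,(285,235,50,40),*y),0,1)[0]]);ys=np.vstack([c for c in cv2.findContours(mask(s,(305,215,45,35),*y),0,1)[0]])
rt=cv2.minAreaRect(yt);rs=polyn(cv2.convexHull(ys),4).mean(0)
print('pad',rt,rs,tri(T,rt[0],S,rs),onz(T,rt[0],73))
r=([0,120,80],[6,255,255])
m=mask(t,(255,140,30,55),*r)|mask(t,(255,140,30,55),[174,120,80],[180,255,255])
q=polyn(cv2.convexHull(big(m)),6);print('red px',q.tolist());print('red z95',np.array([onz(T,p,95) for p in q])[:,:2].tolist())
for b in [(305,190,35,22),(308,147,40,17)]:
    c=big(mask(t,b,[0,0,0],[180,255,60]));x=cv2.minAreaRect(c);print('cheek insert',x,onz(T,x[0],95))
E
python3 m.py
```

```text
plate px [[176, 227], [125, 232], [121, 182], [172, 177]] [[502, 245], [462, 258], [438, 226], [477, 216]]
plate [558.2 354.4  83. ] [np.float64(116.4383046348985), np.float64(115.48262195411645), np.float64(116.24098810193605), np.float64(116.7476539264146)] [[506.1321309124801, 290.3253769422852, 83.00000000000023], [494.7414414643524, 405.24486252803644, 83.0], [610.1643110199172, 419.01179749822876, 83.0], [621.8943416415719, 302.8549161741466, 83.0]]
tri plate (array([558.4, 354.9,  78.6]), np.float64(1.3261886870593211))
plunger [188.6 243.6] [423.3 211.3] (array([465.2, 254.9, 108.8]), np.float64(1.4623218035402146)) [465.1 254.9 112. ] ((188.5, 243.5), (15.0, 15.0), 90.0)
caddy hex top [[438, 266], [415, 274], [408, 272], [402, 258], [407, 251], [429, 242]] scene [[247, 239], [252, 264], [234, 273], [226, 261], [219, 236], [238, 227]]
pad ((308.48077392578125, 254.59616088867188), (28.632951736450195, 18.238800048828125), 11.309932708740234) [327.8 231.2] (array([443.7, -10.9,  74.5]), np.float64(1.4002322173836337)) [444.  -10.2  73. ]
red px [[277, 147], [269, 184], [264, 184], [264, 179], [271, 147], [274, 146]]
red z95 [[689.5132409457799, 61.9743450822273], [603.080587504387, 79.52008624569996], [603.0771139437938, 90.8777744582293], [614.6715429782162, 90.99495593359391], [689.5013434154432, 75.71888935678649], [691.862833406301, 68.86562602020632]]
cheek insert ((319.8461608886719, 195.76922607421875), (20.396076202392578, 9.413573265075684), 11.309932708740234) [575.9 -36.   95. ]
cheek insert ((327.9422607421875, 155.28846740722656), (20.39607810974121, 9.60969066619873), 11.309932708740234) [670.1 -54.7  95. ]
```

```bash
cat >> h.py <<'E'
def go(x,y,z,ang):
    """print the shift from the current TCP pose to world x,y,z with the closing axis at ang deg (mod 180)"""
    o=manip.get_obs();R=o['eef_rot'];d=R.T@(np.array([x,y,z])-o['ee_pos'])
    a=np.degrees(np.arctan2(R[1,1],R[0,1]));w=(ang-a+90)%180-90
    print('shift tx,ty,tz',np.round(d,1),'yaw',round(-np.radians(w),4),'| t',round(o['time'],2),'pos',np.round(o['ee_pos'],1),'ang',round(a,1),'F',np.round(o['force'],1),'w',round(o['grip_width'],1),'gf',np.round(o['grip_force'],1))
E
python3 - <<'E'
from h import *
T=eyes.get_calibration('top');S=eyes.get_calibration('scene')
p=(422.25,258.25);print(onz(T,p,100),tri(T,p,S,(234,238)))
q=onz(T,p,100);go(q[0],q[1],270,-69)
C=eyes.get_calibration('wrist');o=manip.get_obs();print(o['eef_rot'].T@(C['position']-o['ee_pos']),np.round(o['eef_rot'].T@C['rotation'],2))
E
```

```text
[ 433.15658998 -264.38775287  100.        ] (array([ 433.1881432 , -263.34946412,  100.64737625]), np.float64(1.824278617155854))
shift tx,ty,tz [ 271.2 -245.8  -22.1] yaw 0.0923 | t 0.1 pos [ 298.8 -604.8  247.5] ang -63.7 F [ 0.1 -0.6  0.8] w 85.3 gf 0.0
[  76.41379009   -1.07966874 -125.44721782] [[ 0.    0.95  0.3 ]
 [ 1.   -0.    0.  ]
 [ 0.    0.3  -0.95]]
```

Call:
move_arm(
  moves=[
    {"tx": 271,"ty": -246,"tz": -20,"yaw": 0.092,"hand": 1},
    {"tx": 271,"ty": -246,"tz": -20,"yaw": 0.092,"hand": 1},
    {"tx": 271,"ty": -246,"tz": -20,"yaw": 0.092,"hand": 1},
    {"tx": 271,"ty": -246,"tz": -20,"yaw": 0.092,"hand": 1},
    {"tx": 271,"ty": -246,"tz": -20,"yaw": 0.092,"hand": 1},
    {"tx": 271,"ty": -246,"tz": -20,"yaw": 0.092,"hand": 1},
    {"tx": 271,"ty": -246,"tz": -20,"yaw": 0.092,"hand": 1},
    {"tx": 271,"ty": -246,"tz": -20,"yaw": 0.092,"hand": 1},
    {"tx": 271,"ty": -246,"tz": -20,"yaw": 0.092,"hand": 1},
    {"tx": 271,"ty": -246,"tz": -20,"yaw": 0.092,"hand": 1},
    {"tx": 271,"ty": -246,"tz": -20,"yaw": 0.092,"hand": 1},
    {"tx": 271,"ty": -246,"tz": -20,"yaw": 0.092,"hand": 1},
  ],
)

```text
time: 1.1
ee_pos: [432.6, -265.2, 268.2]
eef_rot: [[0.933, 0.359, -0.001], [0.359, -0.933, -0.0], [-0.001, 0.0, -1.0]]
force: [-0.5, -0.4, 0.6]
grip_width: 85.4
grip_force: 0.0
```

Run:
```python
from h import *
go(433.2,-264,270,-69)
C=eyes.get_calibration('wrist');w=eyes.read_camera('wrist');cv2.imwrite('pics/w1.png',w);np.save('C1.npy',C,allow_pickle=True)
m=mask(w,(0,0,640,480),[8,120,60],[22,255,255]);c=cv2.convexHull(big(cv2.morphologyEx(m,cv2.MORPH_CLOSE,np.ones((9,9)))))
print(polyn(c,6).tolist(),polyn(c,4).tolist())
```

```text
shift tx,ty,tz [ 1.  -0.9 -1.8] yaw 0.0002 | t 1.1 pos [ 432.6 -265.2  268.2] ang -69.0 F [-0.5 -0.4  0.6] w 85.4 gf 0.0
[[351, 167], [360, 185], [357, 257], [284, 256], [282, 183], [291, 166]] [[361, 167], [357, 257], [284, 256], [281, 166]]
```

View pics/w1.png

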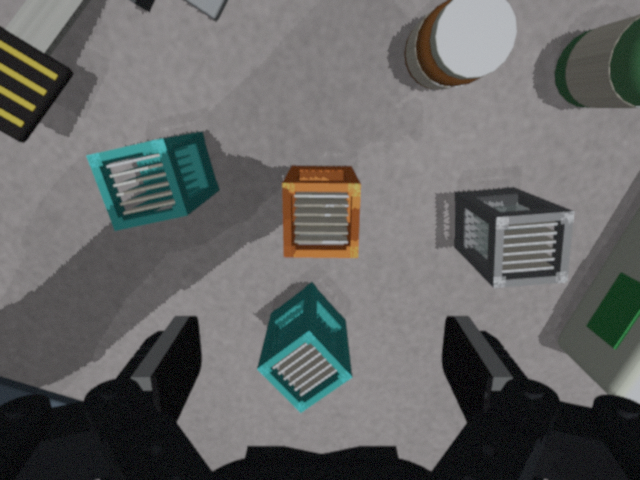

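The wrist view shows the caddy's top face with corners (282,183), (360,185), (357,257) and (284,256), squared to the jaws. The second view for its height is the top camera.

Run:
```python
from h import *
C=np.load('C1.npy',allow_pickle=True).item();T=eyes.get_calibration('top')
q=np.array([(282,183),(360,184),(357,257),(284,256)],float)
W=np.array([onz(C,p,100) for p in q]);print(np.round(W,1),W.mean(0),[round(np.linalg.norm(W[i]-W[i-1]),1) for i in range(4)])
for i,j in((0,1),(3,2)): d=W[j]-W[i];print(np.degrees(np.arctan2(d[1],d[0])))
print(tri(C,q.mean(0),T,(422.25,258.25)))
c=W.mean(0);go(c[0],c[1],72,-69)
```

```text
[[ 447.3 -228.5  100. ]
 [ 466.5 -280.4  100. ]
 [ 414.9 -299.4  100. ]
 [ 396.  -248.2  100. ]] [ 431.17153131 -264.12967449  100.        ] [np.float64(54.9), np.float64(55.3), np.float64(54.9), np.float64(54.6)]
-69.70234432205046
-69.79492501877418
(array([ 432.83046735, -263.56917615,  104.05011066]), np.float64(0.1761127370904628))
shift tx,ty,tz [ -0.3  -2.  196.1] yaw -0.0013 | t 1.15 pos [ 432.3 -265.8  268.1] ang -69.1 F [-0.8 -0.3  0.1] w 85.5 gf 0.0
```

Call:
move_arm(
  moves=[
    {"tx": 0,"ty": -2,"tz": 40,"yaw": 0.01,"hand": 1},
    {"tx": 0,"ty": -2,"tz": 80,"yaw": 0.01,"hand": 1},
    {"tx": 0,"ty": -2,"tz": 120,"yaw": 0.01,"hand": 1},
    {"tx": 0,"ty": -2,"tz": 150,"yaw": 0.01,"hand": 1},
    {"tx": 0,"ty": -2,"tz": 175,"yaw": 0.01,"hand": 1},
    {"tx": 0,"ty": -2,"tz": 190,"yaw": 0.01,"hand": 1},
    {"tx": 0,"ty": -2,"tz": 196,"yaw": 0.01,"hand": 1},
    {"tx": 0,"ty": -2,"tz": 196,"yaw": 0.01,"hand": 1},
    {"tx": 0,"ty": -2,"tz": 196,"yaw": 0.01,"hand": 0.6},
    {"tx": 0,"ty": -2,"tz": 196,"yaw": 0.01,"hand": 0.5},
    {"tx": 0,"ty": -2,"tz": 196,"yaw": 0.01,"hand": 0.4},
    {"tx": 0,"ty": -2,"tz": 196,"yaw": 0.01,"hand": 0.4},
  ],
)

```text
time: 2.15
ee_pos: [432.8, -263.5, 73.6]
eef_rot: [[0.937, 0.349, 0.002], [0.349, -0.937, -0.001], [0.002, 0.002, -1.0]]
force: [0.0, -1.8, 5.3]
grip_width: 55.4
grip_force: 63.1
```

Call:
move_arm(
  moves=[
    {"hand": 0.3},
    {"hand": 0.3},
    {"hand": 0.3},
    {"hand": 0.3},
  ],
)

```text
schema error: expected keys tx, ty, tz, yaw, hand
```

Call:
move_arm(
  moves=[
    {"tx": 0,"ty": 0,"tz": 0,"yaw": 0,"hand": 0.4},
    {"tx": 0,"ty": 0,"tz": -5,"yaw": 0,"hand": 0.4},
    {"tx": 0,"ty": 0,"tz": -20,"yaw": 0,"hand": 0.4},
    {"tx": 0,"ty": 0,"tz": -45,"yaw": 0,"hand": 0.4},
    {"tx": 0,"ty": 0,"tz": -75,"yaw": 0,"hand": 0.4},
    {"tx": 0,"ty": 0,"tz": -105,"yaw": 0,"hand": 0.4},
    {"tx": 0,"ty": 0,"tz": -130,"yaw": 0,"hand": 0.4},
    {"tx": 0,"ty": 0,"tz": -140,"yaw": 0,"hand": 0.4},
    {"tx": 0,"ty": 0,"tz": -140,"yaw": 0,"hand": 0.4},
    {"tx": 0,"ty": 0,"tz": -140,"yaw": 0,"hand": 0.4},
  ],
)

```text
time: 2.98
ee_pos: [432.2, -262.6, 212.8]
eef_rot: [[0.937, 0.349, 0.001], [0.349, -0.937, -0.0], [0.001, 0.001, -1.0]]
force: [0.9, -0.6, -2.2]
grip_width: 55.2
grip_force: 63.9
```

Run:
```python
from h import *
go(623,-45.4,213,78.8)
```

```text
shift tx,ty,tz [ 2.547e+02 -1.369e+02 -2.000e-01] yaw 0.5524 | t 2.98 pos [ 432.2 -262.6  212.8] ang -69.6 F [ 0.9 -0.6 -2.2] w 55.2 gf 63.9
```

Call:
move_arm(
  moves=[
    {"tx": 8,"ty": -4,"tz": 0,"yaw": 0.02,"hand": 0.4},
    {"tx": 28,"ty": -15,"tz": 0,"yaw": 0.07,"hand": 0.4},
    {"tx": 58,"ty": -31,"tz": 0,"yaw": 0.13,"hand": 0.4},
    {"tx": 92,"ty": -50,"tz": 0,"yaw": 0.2,"hand": 0.4},
    {"tx": 127,"ty": -69,"tz": 0,"yaw": 0.28,"hand": 0.4},
    {"tx": 162,"ty": -87,"tz": 0,"yaw": 0.35,"hand": 0.4},
    {"tx": 195,"ty": -105,"tz": 0,"yaw": 0.42,"hand": 0.4},
    {"tx": 223,"ty": -120,"tz": 0,"yaw": 0.48,"hand": 0.4},
    {"tx": 243,"ty": -131,"tz": 0,"yaw": 0.53,"hand": 0.4},
    {"tx": 254.7,"ty": -136.9,"tz": 0,"yaw": 0.5524,"hand": 0.4},
    {"tx": 254.7,"ty": -136.9,"tz": 0,"yaw": 0.5524,"hand": 0.4},
    {"tx": 254.7,"ty": -136.9,"tz": 0,"yaw": 0.5524,"hand": 0.4},
  ],
)

```text
time: 3.98
ee_pos: [622.4, -44.9, 210.4]
eef_rot: [[0.981, -0.192, -0.003], [-0.192, -0.981, -0.0], [-0.003, 0.001, -1.0]]
force: [-0.9, -1.6, -1.9]
grip_width: 55.3
grip_force: 63.9
```

Run:
```python
from h import *
go(623,-45.4,213,78.8)
C=eyes.get_calibration('wrist');w=eyes.read_camera('wrist');cv2.imwrite('pics/w2.png',w);np.save('C2.npy',C,allow_pickle=True)
```

```text
shift tx,ty,tz [ 0.7  0.4 -2.6] yaw 0.0019 | t 3.98 pos [622.4 -44.9 210.4] ang -101.1 F [-0.9 -1.6 -1.9] w 55.3 gf 63.9
```

View pics/w2.png

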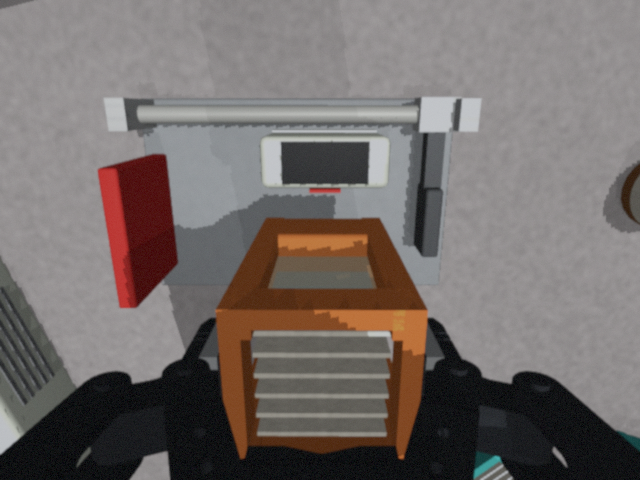

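The wrist view shows the caddy held above the channel. Its far bottom edge is at row 219, columns 266–380, and the far cheek's insert spans (281–370, 142–186). I'll check the fit from these.

Run:
```python
from h import *
np.set_printoptions(precision=1,suppress=True)
C=np.load('C2.npy',allow_pickle=True).item();T=eyes.get_calibration('top');w=cv2.imread('pics/w2.png')
r=cv2.minAreaRect(big(mask(w,(270,135,110,55),[0,0,0],[180,255,70])));print(r)
p=onz(C,r[0],95);print('insert z95',p,'tri',tri(C,r[0],T,(327.94,155.29)))
X=np.array([.981,-.194]);Y=np.array([.194,.981])
print('channel from far cheek (z95)',p[:2]-48*X)
a,b=[onz(C,q,137) for q in((266,219),(380,219))];m=(a+b)/2;print('caddy edge',a,b,np.linalg.norm(a-b),'caddy centre',m[:2]-28*X)
d=np.degrees(np.arctan2(*(a-b)[1::-1]));print('edge ang',d)
B=[onz(C,q,95) for q in((284,163),(369,163))];print('insert len',np.linalg.norm(B[0]-B[1]))
```

```text
((324.5, 163.0), (40.0, 85.0), 90.0)
insert z95 [667.7 -54.9  95. ] tri (array([668.5, -54.8, 101.1]), np.float64(0.432984028859869))
channel from far cheek (z95) [620.6 -45.6]
caddy edge [651.6 -22.1 137. ] [640.8 -77.2 137. ] 56.1391572241465 caddy centre [618.8 -44.2]
edge ang 78.92973094602051
insert len 48.66278354680206
```

Call:
move_arm(
  moves=[
    {"tx": 2.3,"ty": 0.5,"tz": 0,"yaw": 0.002,"hand": 0.4},
    {"tx": 2.3,"ty": 0.5,"tz": 10,"yaw": 0.002,"hand": 0.4},
    {"tx": 2.3,"ty": 0.5,"tz": 25,"yaw": 0.002,"hand": 0.4},
    {"tx": 2.3,"ty": 0.5,"tz": 40,"yaw": 0.002,"hand": 0.4},
    {"tx": 2.3,"ty": 0.5,"tz": 55,"yaw": 0.002,"hand": 0.4},
    {"tx": 2.3,"ty": 0.5,"tz": 70,"yaw": 0.002,"hand": 0.4},
    {"tx": 2.3,"ty": 0.5,"tz": 85,"yaw": 0.002,"hand": 0.4},
    {"tx": 2.3,"ty": 0.5,"tz": 97,"yaw": 0.002,"hand": 0.4},
    {"tx": 2.3,"ty": 0.5,"tz": 107,"yaw": 0.002,"hand": 0.4},
    {"tx": 2.3,"ty": 0.5,"tz": 114,"yaw": 0.002,"hand": 0.4},
    {"tx": 2.3,"ty": 0.5,"tz": 118,"yaw": 0.002,"hand": 0.4},
    {"tx": 2.3,"ty": 0.5,"tz": 118,"yaw": 0.002,"hand": 0.4},
  ],
)

```text
time: 5.03
ee_pos: [625.0, -46.6, 93.6]
eef_rot: [[0.981, -0.196, -0.001], [-0.196, -0.981, 0.0], [-0.001, 0.0, -1.0]]
force: [-0.9, 1.2, -1.0]
grip_width: 55.5
grip_force: 63.9
```

Call:
move_arm(
  moves=[
    {"tx": 0,"ty": 0,"tz": 2,"yaw": 0,"hand": 0.4},
    {"tx": 0,"ty": 0,"tz": 4,"yaw": 0,"hand": 0.4},
    {"tx": 0,"ty": 0,"tz": 5.5,"yaw": 0,"hand": 0.4},
    {"tx": 0,"ty": 0,"tz": 6.5,"yaw": 0,"hand": 0.4},
    {"tx": 0,"ty": 0,"tz": 7,"yaw": 0,"hand": 0.4},
    {"tx": 0,"ty": 0,"tz": 7,"yaw": 0,"hand": 0.4},
  ],
)

```text
time: 5.53
ee_pos: [625.3, -46.4, 87.3]
eef_rot: [[0.981, -0.196, 0.0], [-0.196, -0.981, 0.0], [0.0, -0.0, -1.0]]
force: [0.1, -0.1, -1.4]
grip_width: 55.4
grip_force: 63.9
```

Call:
move_arm(
  moves=[
    {"tx": 0,"ty": 0,"tz": 0.7,"yaw": 0,"hand": 0.4},
    {"tx": 0,"ty": 0,"tz": 1.4,"yaw": 0,"hand": 0.4},
    {"tx": 0,"ty": 0,"tz": 2,"yaw": 0,"hand": 0.4},
    {"tx": 0,"ty": 0,"tz": 2,"yaw": 0,"hand": 0.4},
  ],
)

```text
time: 5.87
ee_pos: [625.3, -46.5, 85.7]
eef_rot: [[0.981, -0.196, 0.0], [-0.196, -0.981, 0.0], [0.0, -0.0, -1.0]]
force: [-1.1, -0.0, 2.2]
grip_width: 55.3
grip_force: 64.2
```

Call:
move_arm(
  moves=[
    {"tx": 0,"ty": 0,"tz": 0,"yaw": 0,"hand": 0.7},
    {"tx": 0,"ty": 0,"tz": 0,"yaw": 0,"hand": 0.85},
    {"tx": 0,"ty": 0,"tz": 0,"yaw": 0,"hand": 0.95},
    {"tx": 0,"ty": 0,"tz": 0,"yaw": 0,"hand": 0.95},
    {"tx": 0,"ty": 0,"tz": -10,"yaw": 0,"hand": 0.95},
    {"tx": 0,"ty": 0,"tz": -30,"yaw": 0,"hand": 0.95},
    {"tx": 0,"ty": 0,"tz": -60,"yaw": 0,"hand": 0.95},
    {"tx": 0,"ty": 0,"tz": -100,"yaw": 0,"hand": 0.95},
    {"tx": 0,"ty": 0,"tz": -120,"yaw": 0,"hand": 0.95},
    {"tx": 0,"ty": 0,"tz": -120,"yaw": 0,"hand": 0.95},
  ],
)

```text
time: 6.7
ee_pos: [627.8, -46.9, 211.5]
eef_rot: [[0.98, -0.197, 0.009], [-0.197, -0.98, -0.0], [0.009, -0.002, -1.0]]
force: [0.4, -0.1, 0.6]
grip_width: 81.1
grip_force: 0.0
```

Run:
```python
from h import *
go(444,-10.5,205,-11.2)
C=eyes.get_calibration('wrist');w=eyes.read_camera('wrist');cv2.imwrite('pics/w3.png',w);np.save('C3.npy',C,allow_pickle=True)
```

```text
shift tx,ty,tz [-187.4    0.5    4.9] yaw 1.5682 | t 6.7 pos [627.8 -46.9 211.5] ang -101.3 F [ 0.4 -0.1  0.6] w 81.1 gf 0.0
```

View pics/w3.png

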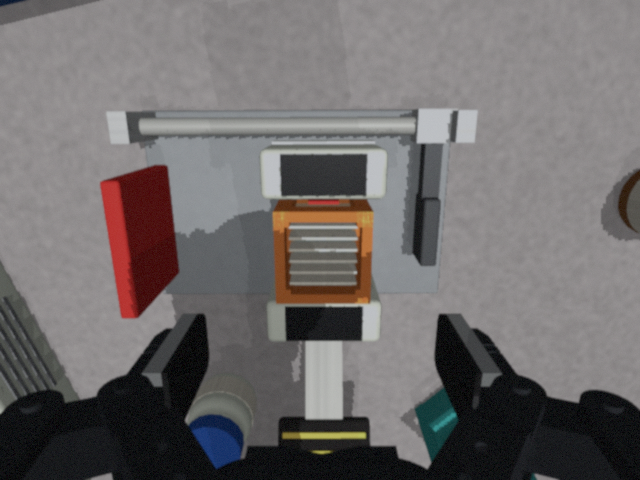

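The wrist view shows the caddy upright and square in the channel, with its top face at (275–372, 212–302) between the inserts. Next I'll go above the treadle with the gripper shut.

Call:
move_arm(
  moves=[
    {"tx": -191,"ty": 0.5,"tz": 0,"yaw": 1.568,"hand": 0},
    {"tx": -191,"ty": 0.5,"tz": 0,"yaw": 1.568,"hand": 0},
    {"tx": -191,"ty": 0.5,"tz": 0,"yaw": 1.568,"hand": 0},
    {"tx": -191,"ty": 0.5,"tz": 0,"yaw": 1.568,"hand": 0},
    {"tx": -191,"ty": 0.5,"tz": 0,"yaw": 1.568,"hand": 0},
    {"tx": -191,"ty": 0.5,"tz": 0,"yaw": 1.568,"hand": 0},
    {"tx": -191,"ty": 0.5,"tz": 0,"yaw": 1.568,"hand": 0},
    {"tx": -191,"ty": 0.5,"tz": 0,"yaw": 1.568,"hand": 0},
    {"tx": -191,"ty": 0.5,"tz": 0,"yaw": 1.568,"hand": 0},
    {"tx": -191,"ty": 0.5,"tz": 0,"yaw": 1.568,"hand": 0},
    {"tx": -191,"ty": 0.5,"tz": 0,"yaw": 1.568,"hand": 0},
    {"tx": -191,"ty": 0.5,"tz": 0,"yaw": 1.568,"hand": 0},
  ],
)

```text
time: 7.75
ee_pos: [437.5, -9.7, 205.6]
eef_rot: [[-0.117, -0.993, 0.001], [-0.993, 0.117, 0.001], [-0.001, -0.001, -1.0]]
force: [-0.1, -1.0, -1.0]
grip_width: 0.3
grip_force: 0.0
```

Run:
```python
from h import *
go(440.3,-9.6,105,-11.2);print(np.round(manip.get_obs()['q']))
```

```text
shift tx,ty,tz [ -0.3  -2.7 100.6] yaw 0.0778 | t 7.75 pos [437.5  -9.7 205.6] ang 173.3 F [-0.1 -1.  -1. ] w 0.3 gf 0.0
[ -42.   23.   53.  121.  -26.   47. -161.]
```

Call:
move_arm(
  moves=[
    {"tx": 0,"ty": -2.7,"tz": 0,"yaw": -1.5,"hand": 0},
    {"tx": 0,"ty": -2.7,"tz": 0,"yaw": -1.5,"hand": 0},
    {"tx": 0,"ty": -2.7,"tz": 0,"yaw": -1.5,"hand": 0},
    {"tx": 0,"ty": -2.7,"tz": 0,"yaw": -1.5,"hand": 0},
    {"tx": 0,"ty": -2.7,"tz": 0,"yaw": -1.5,"hand": 0},
    {"tx": 0,"ty": -2.7,"tz": 0,"yaw": -1.5,"hand": 0},
    {"tx": 0,"ty": -2.7,"tz": 0,"yaw": -1.5,"hand": 0},
    {"tx": 0,"ty": -2.7,"tz": 0,"yaw": -1.5,"hand": 0},
    {"tx": 0,"ty": -2.7,"tz": 0,"yaw": -1.5,"hand": 0},
    {"tx": 0,"ty": -2.7,"tz": 0,"yaw": -1.5,"hand": 0},
    {"tx": 0,"ty": -2.7,"tz": 0,"yaw": -1.5,"hand": 0},
    {"tx": 0,"ty": -2.7,"tz": 0,"yaw": -1.5,"hand": 0},
  ],
)

```text
time: 8.75
ee_pos: [440.0, -9.7, 204.9]
eef_rot: [[0.984, -0.176, -0.002], [-0.176, -0.984, 0.0], [-0.002, 0.0, -1.0]]
force: [-1.1, -0.9, -0.7]
grip_width: -0.1
grip_force: 0.0
```

Run:
```python
from h import *
go(440.3,-9.6,105,-11.2);print(np.round(manip.get_obs()['q']))
```

```text
shift tx,ty,tz [ 0.5 -0.2 99.9] yaw -1.5518 | t 8.75 pos [440.   -9.7 204.9] ang -100.1 F [-1.1 -0.9 -0.7] w -0.1 gf 0.0
[-25.  18.  26. 120. -11.  44. -92.]
```

Call:
move_arm(
  moves=[
    {"tx": 0.5,"ty": 0,"tz": 0,"yaw": -1.55,"hand": 0},
    {"tx": 0.5,"ty": 0,"tz": 0,"yaw": -1.55,"hand": 0},
    {"tx": 0.5,"ty": 0,"tz": 0,"yaw": -1.55,"hand": 0},
    {"tx": 0.5,"ty": 0,"tz": 0,"yaw": -1.55,"hand": 0},
    {"tx": 0.5,"ty": 0,"tz": 0,"yaw": -1.55,"hand": 0},
    {"tx": 0.5,"ty": 0,"tz": 20,"yaw": -1.55,"hand": 0},
    {"tx": 0.5,"ty": 0,"tz": 40,"yaw": -1.55,"hand": 0},
    {"tx": 0.5,"ty": 0,"tz": 60,"yaw": -1.55,"hand": 0},
    {"tx": 0.5,"ty": 0,"tz": 75,"yaw": -1.55,"hand": 0},
    {"tx": 0.5,"ty": 0,"tz": 88,"yaw": -1.55,"hand": 0},
    {"tx": 0.5,"ty": 0,"tz": 95,"yaw": -1.55,"hand": 0},
    {"tx": 0.5,"ty": 0,"tz": 98,"yaw": -1.55,"hand": 0},
  ],
)

```text
time: 9.75
ee_pos: [439.8, -9.8, 105.8]
eef_rot: [[0.245, 0.97, -0.004], [0.97, -0.245, 0.0], [-0.001, -0.004, -1.0]]
force: [-0.1, 0.4, 0.1]
grip_width: -0.0
grip_force: 0.0
```

Run:
```python
from h import *
go(440.3,-9.6,52,-11.2);print(np.round(manip.get_obs()['q']))
```

```text
shift tx,ty,tz [ 0.4  0.6 53.8] yaw -0.0518 | t 9.75 pos [439.8  -9.8 105.8] ang -14.2 F [-0.1  0.4  0.1] w -0.0 gf 0.0
[ -5.  26.   0. 126.  -0.  28. -19.]
```

Call:
move_arm(
  moves=[
    {"tx": 0.4,"ty": 0.6,"tz": 3,"yaw": -0.05,"hand": 0},
    {"tx": 0.4,"ty": 0.6,"tz": 6,"yaw": -0.05,"hand": 0},
    {"tx": 0.4,"ty": 0.6,"tz": 9,"yaw": -0.05,"hand": 0},
    {"tx": 0.4,"ty": 0.6,"tz": 12,"yaw": -0.05,"hand": 0},
    {"tx": 0.4,"ty": 0.6,"tz": 15,"yaw": -0.05,"hand": 0},
    {"tx": 0.4,"ty": 0.6,"tz": 18,"yaw": -0.05,"hand": 0},
    {"tx": 0.4,"ty": 0.6,"tz": 21,"yaw": -0.05,"hand": 0},
    {"tx": 0.4,"ty": 0.6,"tz": 23,"yaw": -0.05,"hand": 0},
    {"tx": 0.4,"ty": 0.6,"tz": 25,"yaw": -0.05,"hand": 0},
    {"tx": 0.4,"ty": 0.6,"tz": 27,"yaw": -0.05,"hand": 0},
    {"tx": 0.4,"ty": 0.6,"tz": 29,"yaw": -0.05,"hand": 0},
    {"tx": 0.4,"ty": 0.6,"tz": 31,"yaw": -0.05,"hand": 0},
  ],
)

```text
time: 10.75
ee_pos: [441.6, -9.6, 76.2]
eef_rot: [[0.202, 0.979, -0.001], [0.979, -0.202, 0.0], [0.0, -0.001, -1.0]]
force: [-1.0, 1.1, 6.3]
grip_width: -0.0
grip_force: 2.9
```

Call:
move_arm(
  moves=[
    {"tx": 0,"ty": 0,"tz": 2,"yaw": 0,"hand": 0},
    {"tx": 0,"ty": 0,"tz": 4,"yaw": 0,"hand": 0},
    {"tx": 0,"ty": 0,"tz": 6,"yaw": 0,"hand": 0},
    {"tx": 0,"ty": 0,"tz": 8,"yaw": 0,"hand": 0},
    {"tx": 0,"ty": 0,"tz": 10,"yaw": 0,"hand": 0},
    {"tx": 0,"ty": 0,"tz": 12,"yaw": 0,"hand": 0},
    {"tx": 0,"ty": 0,"tz": 13.5,"yaw": 0,"hand": 0},
    {"tx": 0,"ty": 0,"tz": 15,"yaw": 0,"hand": 0},
    {"tx": 0,"ty": 0,"tz": 16.5,"yaw": 0,"hand": 0},
    {"tx": 0,"ty": 0,"tz": 17.5,"yaw": 0,"hand": 0},
    {"tx": 0,"ty": 0,"tz": 17.5,"yaw": 0,"hand": 0},
  ],
)

```text
time: 11.67
ee_pos: [441.0, -9.5, 58.6]
eef_rot: [[0.202, 0.979, -0.002], [0.979, -0.202, 0.0], [-0.0, -0.002, -1.0]]
force: [-0.9, 0.5, 3.4]
grip_width: -0.1
grip_force: 1.8
```

Call:
move_arm(
  moves=[
    {"tx": 0,"ty": 0,"tz": 1.5,"yaw": 0,"hand": 0},
    {"tx": 0,"ty": 0,"tz": 3,"yaw": 0,"hand": 0},
    {"tx": 0,"ty": 0,"tz": 4.5,"yaw": 0,"hand": 0},
    {"tx": 0,"ty": 0,"tz": 5.5,"yaw": 0,"hand": 0},
    {"tx": 0,"ty": 0,"tz": 6.5,"yaw": 0,"hand": 0},
    {"tx": 0,"ty": 0,"tz": 6.5,"yaw": 0,"hand": 0},
  ],
)

```text
time: 12.17
ee_pos: [440.9, -9.5, 52.1]
eef_rot: [[0.202, 0.979, -0.002], [0.979, -0.202, 0.0], [-0.0, -0.002, -1.0]]
force: [-1.9, -0.1, 3.5]
grip_width: -0.1
grip_force: 2.0
```

Call:
move_arm(
  moves=[
    {"tx": 0,"ty": 0,"tz": 0.7,"yaw": 0,"hand": 0},
    {"tx": 0,"ty": 0,"tz": 1.4,"yaw": 0,"hand": 0},
    {"tx": 0,"ty": 0,"tz": 2.1,"yaw": 0,"hand": 0},
    {"tx": 0,"ty": 0,"tz": 2.8,"yaw": 0,"hand": 0},
    {"tx": 0,"ty": 0,"tz": 2.8,"yaw": 0,"hand": 0},
  ],
)

```text
time: 12.58
ee_pos: [440.8, -9.5, 49.4]
eef_rot: [[0.202, 0.979, -0.002], [0.979, -0.202, 0.0], [-0.0, -0.002, -1.0]]
force: [-3.4, 0.2, 7.6]
grip_width: -0.5
grip_force: 3.3
```

Run:
```python
from h import *
t=eyes.read_camera('top');s=eyes.read_camera('scene')
a=cv2.resize(t[125:275,240:400],(480,450),interpolation=2);b=cv2.resize(s[200:340,270:410],(320,450)[::1],interpolation=2)
cv2.imwrite('pics/m2.png',np.hstack([a,b]));go(0,0,0,0)
```

```text
shift tx,ty,tz [ -79.7 -433.6   50.3] yaw -0.2035 | t 12.68 pos [440.8  -9.5  49.4] ang -11.7 F [-4.5  0.1  6.5] w -0.1 gf 3.1
```

View pics/m2.png

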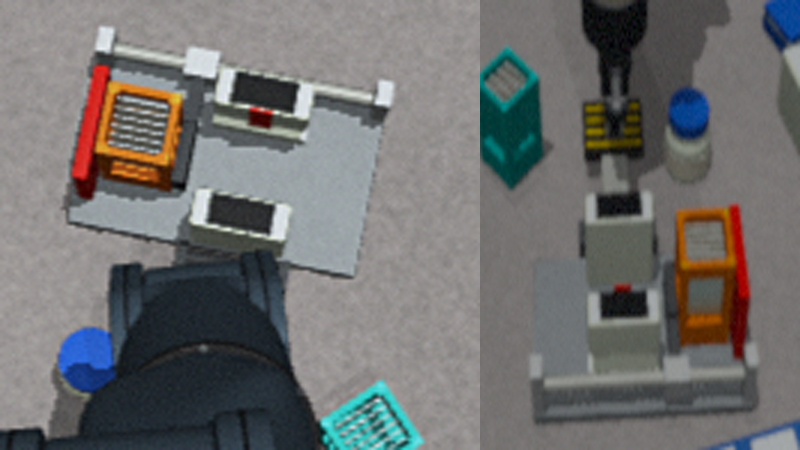

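The caddy has been driven close to the red stop and is upright, with the pusher right behind it at montage (185,150). I'll press on until the hard stop shows in the force.

Call:
move_arm(
  moves=[
    {"tx": 0,"ty": 0,"tz": 0.7,"yaw": 0,"hand": 0},
    {"tx": 0,"ty": 0,"tz": 1.4,"yaw": 0,"hand": 0},
    {"tx": 0,"ty": 0,"tz": 2,"yaw": 0,"hand": 0},
    {"tx": 0,"ty": 0,"tz": 2,"yaw": 0,"hand": 0},
  ],
)

```text
time: 13.02
ee_pos: [440.7, -9.5, 48.3]
eef_rot: [[0.202, 0.979, -0.001], [0.979, -0.202, 0.0], [-0.0, -0.001, -1.0]]
force: [-6.9, 1.9, 28.9]
grip_width: 0.4
grip_force: 14.1
```

Call:
move_arm(
  moves=[
    {"tx": 0,"ty": 0,"tz": -3,"yaw": 0,"hand": 0},
    {"tx": 0,"ty": 0,"tz": -9,"yaw": 0,"hand": 0},
    {"tx": 0,"ty": 0,"tz": -17,"yaw": 0,"hand": 0},
    {"tx": 0,"ty": 0,"tz": -27,"yaw": 0,"hand": 0},
    {"tx": 0,"ty": 0,"tz": -40,"yaw": 0,"hand": 0},
    {"tx": 0,"ty": 0,"tz": -60,"yaw": 0,"hand": 0},
    {"tx": 0,"ty": 0,"tz": -90,"yaw": 0,"hand": 0},
    {"tx": 0,"ty": 0,"tz": -125,"yaw": 0,"hand": 0},
    {"tx": 0,"ty": 0,"tz": -160,"yaw": 0,"hand": 0},
    {"tx": 0,"ty": 0,"tz": -185,"yaw": 0,"hand": 0},
    {"tx": 0,"ty": 0,"tz": -185,"yaw": 0,"hand": 0},
    {"tx": 0,"ty": 0,"tz": -185,"yaw": 0,"hand": 0},
  ],
)

```text
time: 14.02
ee_pos: [442.6, -9.6, 234.2]
eef_rot: [[0.202, 0.979, 0.004], [0.979, -0.202, 0.0], [0.001, 0.003, -1.0]]
force: [-0.1, -0.0, -0.1]
grip_width: 0.1
grip_force: 0.0
```

Run:
```python
from h import *
go(640.2,40.9,240,-11.2)
```

```text
shift tx,ty,tz [ 89.5 183.3  -5.1] yaw -0.0083 | t 14.02 pos [442.6  -9.6 234.2] ang -11.7 F [-0.1 -0.  -0.1] w 0.1 gf 0.0
```

Call:
move_arm(
  moves=[
    {"tx": 15,"ty": 31,"tz": 0,"yaw": -0.008,"hand": 1},
    {"tx": 31,"ty": 63,"tz": 0,"yaw": -0.008,"hand": 1},
    {"tx": 47,"ty": 95,"tz": 0,"yaw": -0.008,"hand": 1},
    {"tx": 61,"ty": 125,"tz": 0,"yaw": -0.008,"hand": 1},
    {"tx": 75,"ty": 153,"tz": 0,"yaw": -0.008,"hand": 1},
    {"tx": 86,"ty": 176,"tz": 0,"yaw": -0.008,"hand": 1},
    {"tx": 89.5,"ty": 183,"tz": 0,"yaw": -0.008,"hand": 1},
    {"tx": 89.5,"ty": 183,"tz": 0,"yaw": -0.008,"hand": 1},
    {"tx": 89.5,"ty": 183,"tz": 0,"yaw": -0.008,"hand": 1},
  ],
)

```text
time: 14.77
ee_pos: [638.0, 40.8, 230.9]
eef_rot: [[0.194, 0.981, -0.003], [0.981, -0.194, -0.0], [-0.001, -0.003, -1.0]]
force: [-0.6, -0.3, -0.2]
grip_width: 85.6
grip_force: 0.0
```

Run:
```python
from h import *
np.set_printoptions(precision=1,suppress=True)
go(640.2,40.9,84,-11.2)
C=eyes.get_calibration('wrist');w=eyes.read_camera('wrist');t=eyes.read_camera('top')
o=([8,120,60],[22,255,255])
def hull(i,b): return cv2.convexHull(big(cv2.morphologyEx(mask(i,b,*o),cv2.MORPH_CLOSE,np.ones((9,9)))))
c=hull(w,(0,0,640,480));print(polyn(c,6).tolist(),polyn(c,4).tolist())
T=eyes.get_calibration('top');q=polyn(c,4).astype(float);W=np.array([onz(C,p,112) for p in q]);print(W,W.mean(0))
cv2.imwrite('pics/m3.png',np.hstack([cv2.resize(w,(480,360)),cv2.resize(t[125:275,260:380],(288,360),interpolation=2)]))
np.save('C4.npy',C,allow_pickle=True)
```

```text
shift tx,ty,tz [  0.7   2.6 146.9] yaw -0.0 | t 14.77 pos [638.   40.8 230.9] ang -11.2 F [-0.6 -0.3 -0.2] w 85.6 gf 0.0
[[369, 185], [372, 193], [371, 279], [282, 279], [280, 192], [284, 185]] [[373, 185], [371, 279], [282, 279], [280, 185]]
[[673.5  69.6 112. ]
 [662.8  10.6 112. ]
 [607.5  21.5 112. ]
 [619.6  80.2 112. ]] [640.8  45.4 112. ]
```

View pics/m3.png

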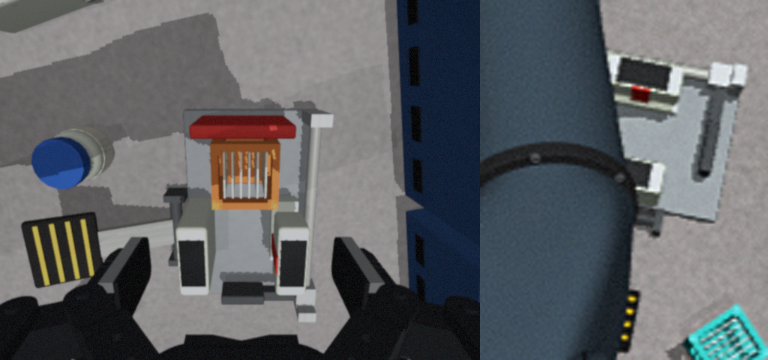

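The treadle is up, the pusher is back, and the caddy stands at the red stop with its top-face corners at (280,192), (372,193), (371,279) and (282,279) in the full picture.

Run:
```python
from h import *
np.set_printoptions(precision=1,suppress=True)
C=np.load('C4.npy',allow_pickle=True).item()
q=np.array([(280,192),(372,192),(371,279),(282,279)],float);W=np.array([onz(C,p,112) for p in q]);c=W.mean(0)
print(c,[round(np.linalg.norm(W[i]-W[i-1]),1) for i in range(4)])
for i,j in((0,1),(3,2)): d=W[j]-W[i];print(np.degrees(np.arctan2(d[1],d[0])))
s=eyes.read_camera('scene');cs=cv2.convexHull(big(cv2.morphologyEx(mask(s,(335,250,60,65),[8,120,60],[22,255,255]),cv2.MORPH_CLOSE,np.ones((9,9)))))
S=eyes.get_calibration('scene');h=polyn(cs,6);print(h.tolist());i=np.argsort(h[:,1])[:2]
print('scene top-edge corners at z112',[onz(S,h[k],112) for k in i],W)
go(c[0],c[1],84,-11.2)
```

```text
[640.3  43.4 112. ] [np.float64(55.8), np.float64(54.6), np.float64(55.7), np.float64(56.4)]
-11.14466241851674
-11.09903804223329
[[380, 265], [383, 282], [380, 306], [357, 307], [356, 289], [357, 265]]
scene top-edge corners at z112 [array([622.8,  75.6, 112. ]), array([609.3,  21.2, 112. ])] [[618.7  76.1 112. ]
 [672.2  65.5 112. ]
 [662.8  10.6 112. ]
 [607.5  21.5 112. ]]
shift tx,ty,tz [  3.5   2.1 148.3] yaw -0.0006 | t 14.92 pos [637.8  40.4 232.3] ang -11.2 F [-0.2  0.3 -0.3] w 85.5 gf 0.0
```

Call:
move_arm(
  moves=[
    {"tx": 2.5,"ty": 2,"tz": 30,"yaw": 0,"hand": 1},
    {"tx": 2.5,"ty": 2,"tz": 65,"yaw": 0,"hand": 1},
    {"tx": 2.5,"ty": 2,"tz": 95,"yaw": 0,"hand": 1},
    {"tx": 2.5,"ty": 2,"tz": 120,"yaw": 0,"hand": 1},
    {"tx": 2.5,"ty": 2,"tz": 137,"yaw": 0,"hand": 1},
    {"tx": 2.5,"ty": 2,"tz": 145,"yaw": 0,"hand": 1},
    {"tx": 2.5,"ty": 2,"tz": 147,"yaw": 0,"hand": 1},
    {"tx": 2.5,"ty": 2,"tz": 147,"yaw": 0,"hand": 1},
    {"tx": 2.5,"ty": 2,"tz": 147,"yaw": 0,"hand": 0.6},
    {"tx": 2.5,"ty": 2,"tz": 147,"yaw": 0,"hand": 0.5},
    {"tx": 2.5,"ty": 2,"tz": 147,"yaw": 0,"hand": 0.4},
    {"tx": 2.5,"ty": 2,"tz": 147,"yaw": 0,"hand": 0.4},
  ],
)

```text
time: 15.92
ee_pos: [642.1, 43.2, 87.0]
eef_rot: [[0.194, 0.981, 0.002], [0.981, -0.194, 0.0], [0.001, 0.002, -1.0]]
force: [-1.9, 0.6, 6.5]
grip_width: 55.3
grip_force: 64.1
```

Call:
move_arm(
  moves=[
    {"tx": 0,"ty": 0,"tz": 0,"yaw": 0,"hand": 0.4},
    {"tx": 0,"ty": 0,"tz": -4,"yaw": 0,"hand": 0.4},
    {"tx": 0,"ty": 0,"tz": -15,"yaw": 0,"hand": 0.4},
    {"tx": 0,"ty": 0,"tz": -38,"yaw": 0,"hand": 0.4},
    {"tx": 0,"ty": 0,"tz": -68,"yaw": 0,"hand": 0.4},
    {"tx": 0,"ty": 0,"tz": -98,"yaw": 0,"hand": 0.4},
    {"tx": 0,"ty": 0,"tz": -125,"yaw": 0,"hand": 0.4},
    {"tx": 0,"ty": 0,"tz": -142,"yaw": 0,"hand": 0.4},
    {"tx": 0,"ty": 0,"tz": -148,"yaw": 0,"hand": 0.4},
    {"tx": 0,"ty": 0,"tz": -148,"yaw": 0,"hand": 0.4},
  ],
)

```text
time: 16.75
ee_pos: [642.1, 43.2, 235.6]
eef_rot: [[0.194, 0.981, 0.003], [0.981, -0.194, 0.001], [0.001, 0.003, -1.0]]
force: [0.2, -0.0, -2.4]
grip_width: 55.4
grip_force: 63.9
```

Run:
```python
from h import *
go(558.5,354.5,235,6.2)
```

```text
shift tx,ty,tz [ 289.1 -142.5    0.5] yaw -0.3037 | t 16.75 pos [642.1  43.2 235.6] ang -11.2 F [ 0.2 -0.  -2.4] w 55.4 gf 63.9
```

Call:
move_arm(
  moves=[
    {"tx": 9,"ty": -4,"tz": 0,"yaw": -0.01,"hand": 0.4},
    {"tx": 30,"ty": -15,"tz": 0,"yaw": -0.03,"hand": 0.4},
    {"tx": 62,"ty": -30,"tz": 0,"yaw": -0.06,"hand": 0.4},
    {"tx": 97,"ty": -48,"tz": 0,"yaw": -0.1,"hand": 0.4},
    {"tx": 133,"ty": -65,"tz": 0,"yaw": -0.14,"hand": 0.4},
    {"tx": 169,"ty": -83,"tz": 0,"yaw": -0.18,"hand": 0.4},
    {"tx": 204,"ty": -100,"tz": 0,"yaw": -0.22,"hand": 0.4},
    {"tx": 238,"ty": -117,"tz": 0,"yaw": -0.25,"hand": 0.4},
    {"tx": 265,"ty": -131,"tz": 0,"yaw": -0.28,"hand": 0.4},
    {"tx": 282,"ty": -139,"tz": 0,"yaw": -0.3,"hand": 0.4},
    {"tx": 289,"ty": -142.5,"tz": 0,"yaw": -0.304,"hand": 0.4},
    {"tx": 289,"ty": -142.5,"tz": 0,"yaw": -0.304,"hand": 0.4},
  ],
)

```text
time: 17.75
ee_pos: [556.3, 356.2, 232.0]
eef_rot: [[-0.111, 0.994, -0.003], [0.994, 0.111, -0.0], [-0.0, -0.003, -1.0]]
force: [0.0, 0.2, -1.9]
grip_width: 55.2
grip_force: 64.0
```

Run:
```python
from h import *
go(558.5,354.5,155,6.2)
```

```text
shift tx,ty,tz [-1.9  2.2 77. ] yaw 0.0035 | t 17.75 pos [556.3 356.2 232. ] ang 6.4 F [ 0.   0.2 -1.9] w 55.2 gf 64.0
```

Call:
move_arm(
  moves=[
    {"tx": -1.5,"ty": 1,"tz": 6,"yaw": 0,"hand": 0.4},
    {"tx": -1.5,"ty": 1,"tz": 18,"yaw": 0,"hand": 0.4},
    {"tx": -1.5,"ty": 1,"tz": 33,"yaw": 0,"hand": 0.4},
    {"tx": -1.5,"ty": 1,"tz": 47,"yaw": 0,"hand": 0.4},
    {"tx": -1.5,"ty": 1,"tz": 58,"yaw": 0,"hand": 0.4},
    {"tx": -1.5,"ty": 1,"tz": 66,"yaw": 0,"hand": 0.4},
    {"tx": -1.5,"ty": 1,"tz": 70,"yaw": 0,"hand": 0.4},
    {"tx": -1.5,"ty": 1,"tz": 71,"yaw": 0,"hand": 0.4},
    {"tx": -1.5,"ty": 1,"tz": 72,"yaw": 0,"hand": 0.4},
    {"tx": -1.5,"ty": 1,"tz": 73,"yaw": 0,"hand": 0.4},
    {"tx": -1.5,"ty": 1,"tz": 73,"yaw": 0,"hand": 0.4},
  ],
)

```text
time: 18.67
ee_pos: [559.2, 353.1, 161.0]
eef_rot: [[-0.108, 0.994, 0.0], [0.994, 0.108, 0.001], [0.001, 0.0, -1.0]]
force: [-0.9, 0.6, -3.0]
grip_width: 55.1
grip_force: 63.9
```

Call:
move_arm(
  moves=[
    {"tx": 0,"ty": 0,"tz": 1.2,"yaw": 0,"hand": 0.4},
    {"tx": 0,"ty": 0,"tz": 2.4,"yaw": 0,"hand": 0.4},
    {"tx": 0,"ty": 0,"tz": 3.4,"yaw": 0,"hand": 0.4},
    {"tx": 0,"ty": 0,"tz": 4.2,"yaw": 0,"hand": 0.4},
    {"tx": 0,"ty": 0,"tz": 5,"yaw": 0,"hand": 0.4},
    {"tx": 0,"ty": 0,"tz": 5,"yaw": 0,"hand": 0.4},
  ],
)

```text
time: 19.17
ee_pos: [558.9, 352.9, 155.3]
eef_rot: [[-0.108, 0.994, -0.001], [0.994, 0.108, -0.0], [0.0, -0.001, -1.0]]
force: [-1.1, -0.6, -2.4]
grip_width: 55.3
grip_force: 63.9
```

Call:
move_arm(
  moves=[
    {"tx": 0,"ty": 0,"tz": 0.6,"yaw": 0,"hand": 0.4},
    {"tx": 0,"ty": 0,"tz": 1.2,"yaw": 0,"hand": 0.4},
    {"tx": 0,"ty": 0,"tz": 1.2,"yaw": 0,"hand": 0.4},
  ],
)

```text
time: 19.42
ee_pos: [559.0, 353.0, 155.0]
eef_rot: [[-0.108, 0.994, -0.0], [0.994, 0.108, 0.0], [0.0, -0.0, -1.0]]
force: [-2.2, -1.9, 4.9]
grip_width: 55.6
grip_force: 64.5
```

Contact (about 7 N). Now I'll release and rise.

Call:
move_arm(
  moves=[
    {"tx": 0,"ty": 0,"tz": 0,"yaw": 0,"hand": 0.7},
    {"tx": 0,"ty": 0,"tz": 0,"yaw": 0,"hand": 0.85},
    {"tx": 0,"ty": 0,"tz": 0,"yaw": 0,"hand": 0.95},
    {"tx": 0,"ty": 0,"tz": 0,"yaw": 0,"hand": 0.95},
    {"tx": 0,"ty": 0,"tz": -10,"yaw": 0,"hand": 0.95},
    {"tx": 0,"ty": 0,"tz": -30,"yaw": 0,"hand": 0.95},
    {"tx": 0,"ty": 0,"tz": -60,"yaw": 0,"hand": 0.95},
    {"tx": 0,"ty": 0,"tz": -95,"yaw": 0,"hand": 0.95},
    {"tx": 0,"ty": 0,"tz": -110,"yaw": 0,"hand": 0.95},
    {"tx": 0,"ty": 0,"tz": -110,"yaw": 0,"hand": 0.95},
  ],
)

```text
time: 20.25
ee_pos: [560.6, 354.0, 269.8]
eef_rot: [[-0.108, 0.994, 0.006], [0.994, 0.108, 0.005], [0.004, 0.006, -1.0]]
force: [0.3, 0.4, -0.1]
grip_width: 81.1
grip_force: 0.0
```

Run:
```python
from h import *
np.set_printoptions(precision=1,suppress=True)
go(465.2,255,225,6.2)
C=eyes.get_calibration('wrist');w=eyes.read_camera('wrist');cv2.imwrite('pics/w5.png',w)
m=mask(w,(0,0,640,480),[45,90,60],[80,255,255]);print([(cv2.boundingRect(c),onz(C,cen(c),114)) for c in cv2.findContours(m,0,1)[0] if cv2.contourArea(c)>100])
```

```text
shift tx,ty,tz [ -88.3 -105.9   43.8] yaw 0.0001 | t 20.25 pos [560.6 354.  269.8] ang 6.2 F [ 0.3  0.4 -0.1] w 81.1 gf 0.0
[((160, 312, 22, 21), array([456.3, 268.8, 114. ]))]
```

View pics/w5.png

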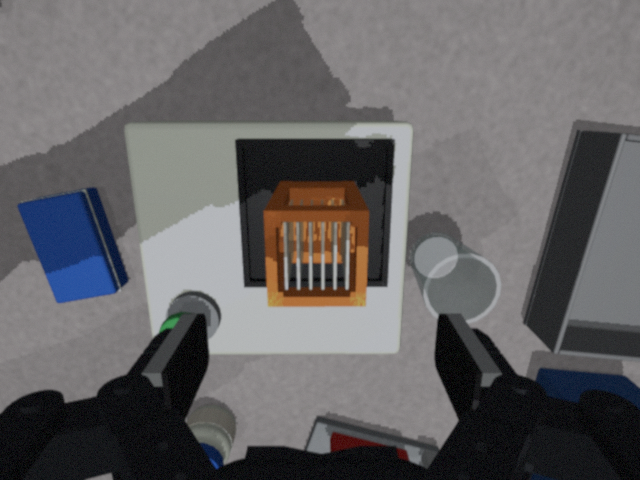

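The caddy stands on the plate inside the rim, with its base at columns 276–360 and the plate spanning 240–393. The plunger at (172,322) is partly hidden by a finger. I'll move to the plunger.

Call:
move_arm(
  moves=[
    {"tx": -22,"ty": -26,"tz": 0,"yaw": 0,"hand": 0},
    {"tx": -47,"ty": -56,"tz": 0,"yaw": 0,"hand": 0},
    {"tx": -70,"ty": -84,"tz": 0,"yaw": 0,"hand": 0},
    {"tx": -85,"ty": -102,"tz": 15,"yaw": 0,"hand": 0},
    {"tx": -88.3,"ty": -105.9,"tz": 40,"yaw": 0,"hand": 0},
    {"tx": -88.3,"ty": -105.9,"tz": 70,"yaw": 0,"hand": 0},
    {"tx": -88.3,"ty": -105.9,"tz": 95,"yaw": 0,"hand": 0},
    {"tx": -88.3,"ty": -105.9,"tz": 115,"yaw": 0,"hand": 0},
    {"tx": -88.3,"ty": -105.9,"tz": 125,"yaw": 0,"hand": 0},
    {"tx": -88.3,"ty": -105.9,"tz": 128,"yaw": 0,"hand": 0},
    {"tx": -88.3,"ty": -105.9,"tz": 128,"yaw": 0,"hand": 0},
  ],
)

```text
time: 21.22
ee_pos: [462.9, 253.5, 135.8]
eef_rot: [[-0.108, 0.994, -0.002], [0.994, 0.108, -0.001], [-0.0, -0.002, -1.0]]
force: [-0.6, 0.4, -0.5]
grip_width: 0.1
grip_force: 0.0
```

Run:
```python
from h import *
go(465.2,255,119,6.2)
```

```text
shift tx,ty,tz [ 1.2  2.4 16.8] yaw 0.0003 | t 21.22 pos [462.9 253.5 135.8] ang 6.2 F [-0.6  0.4 -0.5] w 0.1 gf 0.0
```

Call:
move_arm(
  moves=[
    {"tx": 1,"ty": 2,"tz": 2,"yaw": 0,"hand": 0},
    {"tx": 1,"ty": 2,"tz": 4,"yaw": 0,"hand": 0},
    {"tx": 1,"ty": 2,"tz": 6,"yaw": 0,"hand": 0},
    {"tx": 1,"ty": 2,"tz": 8,"yaw": 0,"hand": 0},
    {"tx": 1,"ty": 2,"tz": 10,"yaw": 0,"hand": 0},
    {"tx": 1,"ty": 2,"tz": 12,"yaw": 0,"hand": 0},
    {"tx": 1,"ty": 2,"tz": 13.5,"yaw": 0,"hand": 0},
    {"tx": 1,"ty": 2,"tz": 14.5,"yaw": 0,"hand": 0},
    {"tx": 1,"ty": 2,"tz": 15.5,"yaw": 0,"hand": 0},
    {"tx": 1,"ty": 2,"tz": 15.5,"yaw": 0,"hand": 0},
  ],
)

```text
time: 22.05
ee_pos: [465.7, 255.2, 121.0]
eef_rot: [[-0.108, 0.994, 0.001], [0.994, 0.108, 0.001], [0.001, 0.001, -1.0]]
force: [2.4, 1.3, 4.0]
grip_width: -0.1
grip_force: 2.4
```

Call:
move_arm(
  moves=[
    {"tx": 0,"ty": 0,"tz": 0.8,"yaw": 0,"hand": 0},
    {"tx": 0,"ty": 0,"tz": 1.5,"yaw": 0,"hand": 0},
    {"tx": 0,"ty": 0,"tz": 1.5,"yaw": 0,"hand": 0},
  ],
)

```text
time: 22.3
ee_pos: [465.4, 255.1, 119.4]
eef_rot: [[-0.108, 0.994, -0.0], [0.994, 0.108, 0.001], [0.001, 0.0, -1.0]]
force: [3.2, 1.2, 4.8]
grip_width: -0.1
grip_force: 2.6
```

Call:
move_arm(
  moves=[
    {"tx": 0,"ty": 0,"tz": 0.7,"yaw": 0,"hand": 0},
    {"tx": 0,"ty": 0,"tz": 1.4,"yaw": 0,"hand": 0},
    {"tx": 0,"ty": 0,"tz": 2,"yaw": 0,"hand": 0},
    {"tx": 0,"ty": 0,"tz": 2,"yaw": 0,"hand": 0},
  ],
)

```text
time: 22.63
ee_pos: [465.6, 255.2, 118.9]
eef_rot: [[-0.108, 0.994, 0.001], [0.994, 0.108, 0.001], [0.001, 0.001, -1.0]]
force: [-1.5, -0.6, 23.2]
grip_width: -0.5
grip_force: 11.7
```

Hard stop reached (23 N, only 0.5 mm of movement for the commanded 2 mm). I'll lift off.

Call:
move_arm(
  moves=[
    {"tx": 0,"ty": 0,"tz": -4,"yaw": 0,"hand": 0},
    {"tx": 0,"ty": 0,"tz": -12,"yaw": 0,"hand": 0},
    {"tx": 0,"ty": 0,"tz": -30,"yaw": 0,"hand": 0},
    {"tx": 0,"ty": 0,"tz": -60,"yaw": 0,"hand": 0},
    {"tx": 0,"ty": 0,"tz": -100,"yaw": 0,"hand": 0},
    {"tx": -30,"ty": 0,"tz": -140,"yaw": 0,"hand": 0},
    {"tx": -70,"ty": 0,"tz": -150,"yaw": 0,"hand": 0},
    {"tx": -110,"ty": 0,"tz": -150,"yaw": 0,"hand": 0},
    {"tx": -150,"ty": 0,"tz": -150,"yaw": 0,"hand": 0},
    {"tx": -180,"ty": 0,"tz": -150,"yaw": 0,"hand": 0},
    {"tx": -180,"ty": 0,"tz": -150,"yaw": 0,"hand": 0},
    {"tx": -180,"ty": 0,"tz": -150,"yaw": 0,"hand": 0},
  ],
)

```text
time: 23.63
ee_pos: [483.6, 73.6, 266.9]
eef_rot: [[-0.104, 0.995, -0.003], [0.995, 0.104, -0.001], [-0.001, -0.003, -1.0]]
force: [-0.3, 0.4, -0.2]
grip_width: 0.1
grip_force: 0.0
```

Run:
```python
from h import *
go(0,0,0,0);s=eyes.read_camera('scene');cv2.imwrite('pics/s9.png',s)
```

```text
shift tx,ty,tz [ -22.8 -487.7  268.5] yaw 0.1041 | t 23.63 pos [483.6  73.6 266.9] ang 6.0 F [-0.3  0.4 -0.2] w 0.1 gf 0.0
```

View pics/s9.png

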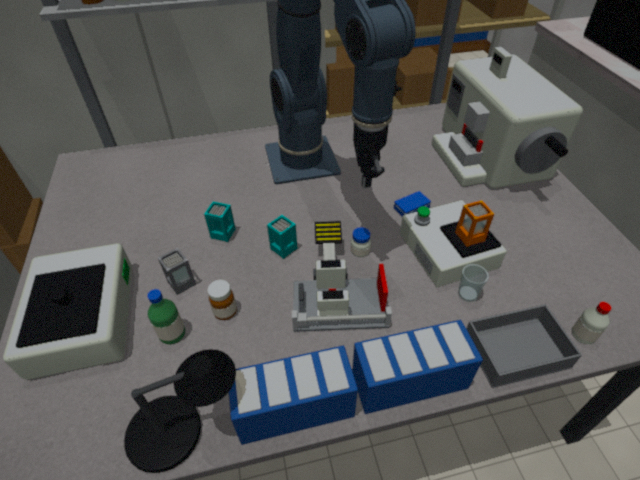

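The scene view shows the caddy upright on the plate at (474,225). The plunger at (424,213) and the treadle at (328,230) are both up, and the bystanders are where they were. I'll hand the job in.

```bash
python3 -c "
from cell import ticket
print(ticket.finish_job())"
```

```text
the job is handed in; nothing more can be done
None
```

I handed the job in at about 24 s of the 72 s limit: the caddy went through the reader and stands upright on the dryer plate, and both treadle and plunger were pressed to their stops and sprang back up. The final picture showed no bystander moved, but no verdict was returned.

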